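# Pack up the short-standing foot of a sculpture stand until it stops rocking

## Task

The sculpture stand rocks because its red-capped foot hangs over the cut-down corner of the base board. Slide flat blue packers from the rack under that foot one after another (one or two will be needed), each lengthwise along the board and gently home against the step, until a light press of about 5 N straight down on the red cap with closed fingers no longer rocks the stand. Finish with that press, leave the packers you used lying square under the foot and the others on the rack, and do not shove the stand along or disturb the other things on the table.

Things in the scene. Friction and masses are not known exactly. Their poses are not given: they have to be found in the camera images.
- board: fixed wooden base board, x and y from -165 to +165 mm, top 24 mm above the table; origin at the centre of its underside. Its -x, +y corner is cut down to a lower dark ledge (x -165 to -74, y +44 to +165 mm), open on its -x and +y sides. The board stays where it is.
- step (a point): middle of the top edge of the step where the ledge ends (board x = -74 mm): a vertical face looking to the board's -x. Packers slide along the ledge in +x until they meet it. The ledge lies 7 or 13 mm below the board's top (not told which), so one or two packers fill it, leaving 1 mm of play. Axes as board.
- stand: loose steel crossed-bar stand with a white sculpture in its middle (245 mm high), 1.4 to 2.3 kg; origin at its centre, level with the feet's undersides; feet 30 mm diameter at x, y = +-106 mm, axes nearly the board's; bars 26 to 38 mm up. It rests level on three feet, the red-capped one (-x, +y) in the air; some 1 to 3 N down on the red cap rocks it until that foot meets what is below.
- short_foot (a point): centre of the underside of the red-capped foot (black rubber, 30 mm diameter, edges rounded 2 mm), 24 mm above the table when the stand is level; axes as stand. About 32 mm before (-x of) the step.
- foot_cap (a point): centre of the flat top of the red cap over that foot (38 mm diameter), 42 mm above the foot's underside, 66 mm above the table when the stand is level: the place to press.
- rack: fixed wooden batten, 30 (x) x 240 (y) x 30 mm high, origin at the centre of its underside; the packers lie across it along its x, 80 mm apart.
- packer0: loose flat blue plastic packer, 120 (x) x 30 (y) x 6 mm, 25 g, all three alike; origin at its very centre. It lies across the rack, underside 30 mm above the table, its ends overhanging the rack by 45 mm. Home under the foot its centre is about 28 mm before (-x of) the foot's centre and its rear 30 mm overhang the board's edge.
- packer1: loose flat blue plastic packer, 120 (x) x 30 (y) x 6 mm, 25 g, all three alike; origin at its very centre. It lies across the rack, underside 30 mm above the table, its ends overhanging the rack by 45 mm. Home under the foot its centre is about 28 mm before (-x of) the foot's centre and its rear 30 mm overhang the board's edge.
- packer2: loose flat blue plastic packer, 120 (x) x 30 (y) x 6 mm, 25 g, all three alike; origin at its very centre. It lies across the rack, underside 30 mm above the table, its ends overhanging the rack by 45 mm. Home under the foot its centre is about 28 mm before (-x of) the foot's centre and its rear 30 mm overhang the board's edge.
- jar: bystander: closed yellow paint jar, 64 mm diameter, 90 mm high, origin under its centre
- tub: bystander: white plastic tub, 110 mm diameter, 100 mm high, origin under its centre
- brush: bystander: brush lying on the table, origin underneath it
Not all that is in view belongs to the job. Leave any black or grey look-alike of the packer2 alone.

How it is judged:
By the outcome, as a careful person would: the job done as asked, in the order asked, and still so for the second after the job is handed in, with the robot touching nothing.
It also fails if it takes over 72 s, if anything falls off the work surface, if the arm or the gripper's body presses on something with over 40 N, if the wrist force passes 120 N, or if a joint passes its speed limit or range.

## Robot

A 6-joint arm with a two-finger parallel gripper is mounted at the origin on the work surface. World frame = base frame: x ahead of the robot, y to its left, z up, the work surface at z = 0. Lengths are in mm, angles in rad, forces in N, time in s.
With the tool pointing down it reaches from about 325 to 850 mm from the base axis. Payload 4.4 kg.
Tool frame: the origin (TCP) lies midway between the tips of the shut fingers; the grasp point (between the pads) lies 19 mm behind it; z points along the fingers, y is the line along which they close (so a half turn about z gives the same grasp; the last joint's range is limited). The gripper opens to 94 mm and grips with 3 to 60 N. Pads are 16 mm wide; open, the fingers measure 119 mm over their backs; the gripper's body (75 mm by 177 mm) begins 78 mm behind the grasp point.
Start: joints at [0.98, 0.207, 1.542, -0, 1.393, -0.15], TCP at [245.341, 520.034, 205.447] pointing down, gripper open.
Joint ranges: [-2.73, 2.73], [-0.86, 2.22], [0.23, 2.46], [-1.11, 4.25], [0.08, 2.63], [-2.82, 2.82]. Speed limits (rad/s): [2.79, 2.79, 3.14, 3.14, 3.14, 3.14].

## Interface

Orientations are given as a unit quaternion [x, y, z, w].
In Python, from bench import robot gives the robot as it stands. The module is installed in compiled form; this text tells all that it offers.
- The arm moves only by the tool send_rows, never from a script. Its argument "moves" is a list of rows, each an object with "slide": the shift along the tool's x, y, z each as a share of 0.2 m, from -1 to 1, a list of three; "rotation": the turn, a rotation vector about the tool's x, y, z each as a share of 0.5 rad, from -1 to 1, a list of three. A call has 1 to 20 rows; each row is the pose to reach, as a shift and turn from the pose commanded when the call began, along the tool's axes at that moment; what a row does not reach only later rows make up. A row lasts 1/8 s, in which the tool goes at most 62.5 mm and 10.7 degrees, less where a joint would pass 70% of its speed; a pose out of reach is approached as far as the arm can. A call with a number of a shift or a turn outside -1 to 1 is refused whole. A call with a gripper value outside its range is refused whole. "fingers" is the opening, from -1 (shut) to 1 (fully open), set as the call begins (left out, the last holds). The fingers move at their own pace and stop on an object; "newtons" is the grip in N (left out, the last holds). Time passes only in rows, so rows that repeat a pose let the fingers close. It gives the time, the measured TCP pose, the force, the opening and the grip force at its end, in the units of the state.
- robot.read_state(): the state, without advancing time (a new reading comes with each control period).
- robot.get_image(name): name is "side" or "top" or "wrist"; returns the picture (400x640x3 uint8, red, green, blue); there is no depth.
- robot.camera_model(name): a dict with "fx", "fy", "cx", "cy" (pixels), "R" (3x3) and "t" (3): a world point X has camera coordinates R X + t. Camera axes: x right, y down, z forward; pixel columns grow to the right and rows downward; lengths in mm; the calibration is good to about 2 mm. A picture is of the moment at which its call begins: read the wrist's pose just before it. camera_model takes no time and is no camera call; for the wrist camera it gives the pose at the moment of the call.
- robot.hand_in(): hands the job in; it is judged then, once.
The state is a dict: "time_s": time; "joint_pos": joint angles; "dq": joint speeds; "joint_torque": joint torques, N m; "ee_pos": TCP position; "tcp_rot": TCP orientation; "force": force on the tool from outside, world axes, zero at the start; "torque": the same for the moment, N m; "width": finger opening in mm; "grasp_force": force on a finger pad.
Only numpy, scipy, OpenCV 4.12 (cv2) and the standard library are available. Lean on these libraries where they do the work, as an engineer would, in place of code of your own. Each camera call takes 0.05 s, during which the arm holds its last target. There are 200 camera calls.

## Working session

There is one attempt and no reset: what is moved stays moved. The work goes in short steps, Python scripts to look and compute and a tool call to move; the robot and the scene stay as the last step left them, time stands still between calls to the robot, and variables do not carry over. Pictures are saved under pics/ and viewed, at most 10 in all, crops included, and the job is handed in when it is done.

Besides the shell and the picture viewer there is one more tool, called after "Call:" by a JSON object that holds its "name" and its "arguments". send_rows: Moves the arm, as the interface text tells. Its arguments: {"type":"object","properties":{"moves":{"type":"array"},"fingers":{"type":"number"},"newtons":{"type":"number"}},"required":["moves"]}

```bash
mkdir -p pics && cat > h.py <<'E'
import numpy as np,cv2
from bench import robot
from scipy.spatial.transform import Rotation as Rn
def snap(n,f):
    im=robot.get_image(n); cv2.imwrite('pics/'+f,cv2.cvtColor(np.asarray(im),cv2.COLOR_RGB2BGR)); return np.asarray(im)
def ray(m,u,v):
    R=np.array(m['R']);t=np.array(m['t']).ravel()
    d=R.T@np.array([(u-m['cx'])/m['fx'],(v-m['cy'])/m['fy'],1]); return -R.T@t,d
def onz(m,u,v,z):
    c,d=ray(m,u,v); return c+d*(z-c[2])/d[2]
def proj(m,X):
    p=np.array(m['R'])@np.asarray(X,float)+np.array(m['t']).ravel(); return np.array([m['fx']*p[0]/p[2]+m['cx'],m['fy']*p[1]/p[2]+m['cy']])
E
python3 - <<'E'
from h import *
s=robot.read_state();print(s)
for n in('top','side','wrist'):
    snap(n,n+'0.png');m=robot.camera_model(n);R=np.array(m['R']);print(n,m['fx'],(-R.T@np.array(m['t']).ravel()).round(),R.round(2).tolist())
a=cv2.imread('pics/top0.png');b=cv2.imread('pics/side0.png')
E
```

```text
{'time_s': 0.0, 'joint_pos': array([ 9.79510298e-01,  2.07419485e-01,  1.54291307e+00, -2.59159654e-05,
        1.39350023e+00, -1.50481764e-01]), 'dq': array([ 3.96348526e-05, -4.96626039e-04, -1.26427270e-03, -3.00977442e-04,
       -3.63096022e-04, -8.66181856e-04]), 'joint_torque': array([ 1.16552001e-04, -3.70872974e+01, -2.81412649e+01,  6.98703853e-02,
        3.62656522e-02, -1.80866477e-04]), 'ee_pos': array([244.89490068, 519.36467915, 204.31050106]), 'tcp_rot': array([ 2.18619664e-01,  9.75809504e-01, -1.04852699e-03, -3.94068970e-04]), 'force': array([-0.68582312, -0.55694042,  0.72329277]), 'torque': array([ 0.02895774, -0.02893085, -0.00107751]), 'grasp_force': 0.0, 'width': 93.91535959787504}
top 373.2319587420582 [ 452.   21. 1082.] [[0.01, -1.0, -0.0], [-0.99, -0.01, -0.14], [0.14, 0.0, -0.99]]
side 448.0366315437296 [ 293. -996. 1071.] [[0.97, -0.24, 0.02], [-0.15, -0.67, -0.73], [0.19, 0.71, -0.68]]
wrist 291.1440810483028 [180. 549. 384.] [[0.43, 0.9, -0.0], [0.88, -0.41, 0.24], [0.22, -0.1, -0.97]]
```

View pics/top0.png

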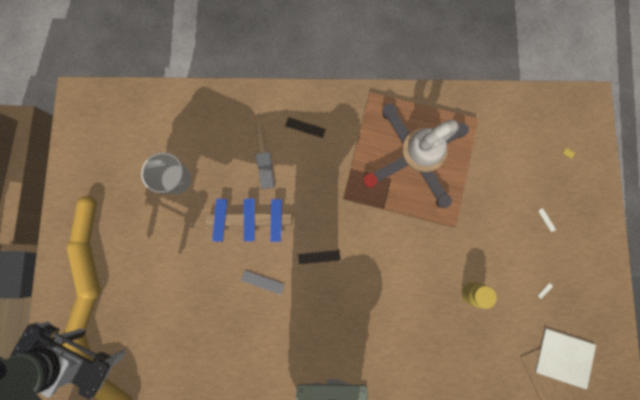

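View pics/side0.png

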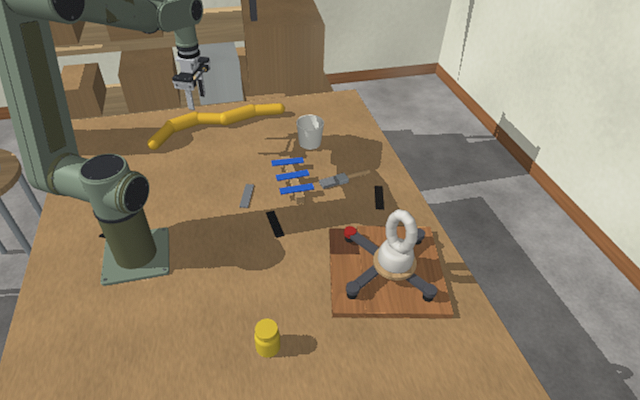

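The top view shows three blue packers at (221,220), (250,220) and (277,220), the red cap at (371,181) and the dark ledge near (368,190). The board is yawed slightly, and the packers point roughly along world x. Black and grey look-alikes lie elsewhere on the table.

```bash
cat >> h.py <<'E'
def blobs(im,col,amin=30):
    h=cv2.cvtColor(im,cv2.COLOR_RGB2HSV)
    if col=='blue': k=cv2.inRange(h,(105,120,40),(130,255,255))
    else: k=cv2.inRange(h,(0,150,60),(6,255,255))|cv2.inRange(h,(174,150,60),(180,255,255))
    cs,_=cv2.findContours(k,cv2.RETR_EXTERNAL,cv2.CHAIN_APPROX_NONE)
    return [c for c in cs if cv2.contourArea(c)>amin]
def packers(im,m,z):
    out=[]
    for c in blobs(im,'blue',60):
        P=np.array([onz(m,*p[0],z)[:2] for p in c],np.float32)
        (x,y),(w,l),a=cv2.minAreaRect(P); b=cv2.boxPoints(((x,y),(w,l),a))
        e=[b[1]-b[0],b[2]-b[1]];e=max(e,key=np.linalg.norm);e=e*np.sign(e[0])
        out.append((round(x,1),round(y,1),round(float(np.arctan2(e[1],e[0])),3),round(max(w,l),1),round(min(w,l),1)))
    return out
E
python3 - <<'E'
from h import *
m=robot.camera_model('top');im=cv2.cvtColor(cv2.imread('pics/top0.png'),cv2.COLOR_BGR2RGB)
print(packers(im,m,36))
for c in blobs(im,'red',20):
    M=cv2.moments(c);print('cap',onz(m,M['m10']/M['m00'],M['m01']/M['m00'],66).round(1))
for p in[(346,200),(370,93),(477,115),(455,226)]:print(onz(m,*p,24).round(1))
print('tub',onz(m,163,170,100),'brush',onz(m,265,170,10),'blk',onz(m,319,257,5),onz(m,305,127,5),'jar',onz(m,483,296,90),'grey',onz(m,263,281,5))
for i in range(4):
    m=robot.camera_model('wrist');s=robot.read_state();print(s['ee_pos'].round(2),s['force'].round(2)); 
    robot.get_image('top')
R=Rn.from_quat(s['tcp_rot']);print(R.as_matrix().round(3));c=-np.array(m['R']).T@np.array(m['t']).ravel();print(R.inv().apply(c-s['ee_pos']))
E
```

```text
[(537.5, 160.9, 0.027, 112.7, 25.3), (536.3, 319.4, -0.051, 113.3, 27.0), (539.4, 236.8, 0.037, 112.8, 25.4)]
cap [ 648.  -100.9   66. ]
[597.3 -37.6  24. ]
[ 920.2 -108.6   24. ]
[ 854.7 -424.4   24. ]
[ 526.  -346.2   24. ]
tub [663.39527834 458.33230469 100.        ] brush [685.65367346 199.28078798  10.        ] blk [435.28489266  38.01062757   5.        ] [819.41810794  84.57866342   5.        ] jar [ 341.29228639 -388.33605289   90.        ] grey [366.83901553 195.27160334   5.        ]
[245.01 519.52 204.56] [ 0.75  0.07 -0.28]
[245.04 519.61 204.7 ] [-0.08 -0.1  -0.56]
[245.13 519.74 204.9 ] [-0.12 -0.03  0.38]
[245.19 519.8  205.06] [-0.02  0.62  0.14]
[[-0.904  0.427 -0.   ]
 [ 0.427  0.904 -0.001]
 [ 0.    -0.001 -1.   ]]
[  71.2202412    -1.21070866 -179.14127251]
```

Call:
{"name": "send_rows", "arguments": {"moves": [{"slide":[-0.47,-0.275,0.02],"rotation":[0,0,-0.47]},{"slide":[-0.94,-0.55,0.04],"rotation":[0,0,-0.94]},{"slide":[-0.94,-0.55,0.04],"rotation":[0,0,-0.94]},{"slide":[-0.94,-0.55,0.04],"rotation":[0,0,-0.94]},{"slide":[-0.94,-0.55,0.04],"rotation":[0,0,-0.94]}], "fingers": 0.1, "newtons": 20}}

```text
time_s: 0.98
ee_pos: [369.7, 338.4, 197.4]
tcp_rot: [-0.012, 1.0, -0.0, 0.0]
force: [0.2, 0.0, 0.4]
width: 51.9
grasp_force: 0.0
```

Call:
{"name": "send_rows", "arguments": {"moves": [{"slide":[-0.58,-0.91,0.04],"rotation":[0,0,0]},{"slide":[-0.58,-0.91,0.04],"rotation":[0,0,0]},{"slide":[-0.58,-0.91,0.04],"rotation":[0,0,0]},{"slide":[-0.58,-0.91,0.04],"rotation":[0,0,0]},{"slide":[-0.58,-0.91,0.04],"rotation":[0,0,0]},{"slide":[-0.58,-0.91,0.04],"rotation":[0,0,0]}]}}

```text
time_s: 1.72
ee_pos: [489.1, 163.2, 189.4]
tcp_rot: [-0.015, 1.0, 0.0, -0.0]
force: [-0.0, -0.6, 0.2]
width: 52.1
grasp_force: 0.0
```

```bash
cat >> h.py <<'E'
import json
def applym(slide,rot,base=None):
    c=json.load(open('cmd.json')); R=Rn.from_quat(c['q'])
    p=np.array(c['p'])+R.apply(np.array(slide)*200); q=(R*Rn.from_rotvec(np.array(rot)*.5)).as_quat()
    json.dump({'p':p.tolist(),'q':q.tolist()},open('cmd.json','w'))
def plan(p,yaw,tilt=0):
    c=json.load(open('cmd.json')); R=Rn.from_quat(c['q'])
    T=Rn.from_matrix(np.array([[-np.cos(yaw),-np.sin(yaw),0],[-np.sin(yaw),np.cos(yaw),0],[0,0,-1]]).T)*Rn.from_rotvec([0,tilt,0])
    print('slide',(R.inv().apply(np.array(p)-c['p'])/200).round(4),'rot',((R.inv()*T).as_rotvec()/.5).round(3))
def st():
    c=json.load(open('cmd.json')); s=robot.read_state(); R=Rn.from_quat(s['tcp_rot']).as_matrix()
    print('t',round(s['time_s'],2),'meas',s['ee_pos'].round(2),'cmd',np.round(c['p'],2),'yaw',round(float(np.arctan2(R[1,1],R[0,1])-np.pi/2),4),'cmdyaw',(Rn.from_quat(c['q']).as_matrix()[:,1]).round(4),'F',s['force'].round(2),'w',round(s['width'],1),'g',round(s['grasp_force'],1))
E
python3 - <<'E'
from h import *
a=-0.441
# exact start yaw from the first state quaternion
q=np.array([.218619664,.975809504,0,0]);q/=np.linalg.norm(q)
json.dump({'p':[245.341,520.034,205.447],'q':q.tolist()},open('cmd.json','w'))
applym([-.94,-.55,.04],[0,0,-.94]);applym([-.58,-.91,.04],[0,0,0]);st()
m=robot.camera_model('wrist');im=snap('wrist','w1.png');print(packers(im,m,36))
m=robot.camera_model('wrist');im=robot.get_image('wrist');print(packers(np.asarray(im),m,36));st()
E
```

```text
t 1.73 meas [489.05 163.22 189.39] cmd [489.7  161.8  189.45] yaw 0.0304 cmdyaw [-0.0292  0.9996  0.    ] F [-0.04 -0.57  0.17] w 52.1 g 0.0
[(524.1, 318.2, -0.042, 94.3, 30.2), (513.1, 234.2, 0.048, 69.5, 29.1), (536.5, 160.0, 0.0, 118.6, 28.6)]
[(524.0, 318.2, -0.043, 94.2, 30.2), (513.0, 234.2, 0.042, 69.4, 29.0), (536.4, 159.7, 0.007, 118.6, 28.6)]
t 1.82 meas [488.92 163.39 189.48] cmd [489.7  161.8  189.45] yaw 0.0315 cmdyaw [-0.0292  0.9996  0.    ] F [-0.71 -0.06 -0.2 ] w 52.1 g 0.0
```

View pics/w1.png

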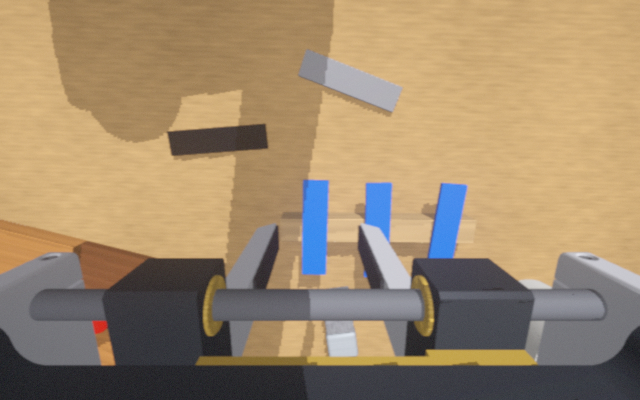

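The wrist view shows the three blue packers at (315,227), (377,225) and (447,220). The nearest one lies between the fingers and its outline is fully visible.

```bash
cat >> h.py <<'E'
def sync():
    s=robot.read_state();json.dump({'p':s['ee_pos'].tolist(),'q':s['tcp_rot'].tolist()},open('cmd.json','w'));st()
E
python3 -c "
from h import *
sync();plan([491.5,159.7,24],.01)"
```

```text
t 1.82 meas [488.92 163.39 189.48] cmd [488.92 163.39 189.48] yaw 0.0315 cmdyaw [-3.150e-02  9.995e-01  5.000e-04] F [-0.71 -0.06 -0.2 ] w 52.1 g 0.0
slide [-0.0125 -0.0192  0.8274] rot [ 0.001 -0.     0.043]
```

Call:
{"name": "send_rows", "arguments": {"moves": [{"slide":[-0.012,-0.019,0.25],"rotation":[0,0,0.043]},{"slide":[-0.012,-0.019,0.5],"rotation":[0,0,0.043]},{"slide":[-0.012,-0.019,0.7],"rotation":[0,0,0.043]},{"slide":[-0.012,-0.019,0.82],"rotation":[0,0,0.043]},{"slide":[-0.012,-0.019,0.827],"rotation":[0,0,0.043]},{"slide":[-0.012,-0.019,0.827],"rotation":[0,0,0.043]}]}}

```text
time_s: 2.58
ee_pos: [492.8, 158.9, 25.1]
tcp_rot: [-0.004, 1.0, 0.0, 0.001]
force: [0.3, -0.4, 0.9]
width: 51.6
grasp_force: 0.0
```

```bash
python3 -c "
from h import *
st()
for i in range(3):
  m=robot.camera_model('wrist');im=np.asarray(robot.get_image('wrist'));print(packers(im,m,36))
st();cv2.imwrite('pics/w2.png',im[:,:,::-1])"
```

```text
t 2.58 meas [492.82 158.94  25.05] cmd [488.92 163.39 189.48] yaw 0.0089 cmdyaw [-3.150e-02  9.995e-01  5.000e-04] F [ 0.26 -0.36  0.87] w 51.6 g 0.0
[(559.8, 304.7, 0.012, 31.0, 9.5), (559.4, 160.4, -1.562, 28.8, 27.7), (488.7, 233.2, -1.54, 30.0, 23.8), (498.6, 318.1, -0.063, 45.9, 32.9), (499.6, 159.8, 0.009, 46.1, 29.4)]
[(560.9, 305.1, 0.013, 31.1, 9.5), (560.5, 160.3, -1.562, 28.9, 27.8), (489.1, 233.2, -1.544, 30.1, 24.6), (499.1, 318.1, -0.063, 46.8, 32.7), (500.1, 159.9, 0.012, 47.0, 29.0)]
[(561.4, 305.1, 0.012, 31.2, 9.5), (560.9, 160.3, -1.563, 29.0, 27.8), (489.4, 233.2, -1.542, 30.1, 24.8), (499.2, 318.1, -0.063, 47.2, 32.9), (500.1, 159.9, 0.008, 47.6, 29.0)]
t 2.73 meas [493.62 158.58  25.71] cmd [488.92 163.39 189.48] yaw 0.0082 cmdyaw [-3.150e-02  9.995e-01  5.000e-04] F [ 0.13  0.58 -0.96] w 51.9 g 0.0
```

```bash
python3 -c "
from h import *
def f(im):
  return sorted([tuple(np.round(c.reshape(-1,2).mean(0),2)) for c in blobs(im,'blue',60)])
print(f(cv2.cvtColor(cv2.imread('pics/w2.png'),cv2.COLOR_BGR2RGB)))
for i in range(6):
  m=robot.camera_model('wrist');s=robot.read_state();im=np.asarray(robot.get_image('wrist'));print(s['ee_pos'].round(2),s['joint_pos'].round(4),f(im)[:3])
c=-np.array(m['R']).T@np.array(m['t']).ravel();print(Rn.from_quat(s['tcp_rot']).inv().apply(c-s['ee_pos']))
"
```

```text
[(np.float64(320.25), np.float64(337.7)), (np.float64(320.67), np.float64(253.65)), (np.float64(439.17), np.float64(239.77)), (np.float64(534.51), np.float64(337.4)), (np.float64(568.66), np.float64(248.72))]
[493.62 158.58  25.71] [ 0.1438  0.312   1.827   0.      0.9992 -1.4352] [(np.float64(320.53), np.float64(337.59)), (np.float64(320.85), np.float64(253.64)), (np.float64(439.41), np.float64(239.65))]
[493.47 158.43  25.54] [ 0.1436  0.3122  1.8273  0.      0.9991 -1.4352] [(np.float64(320.77), np.float64(337.7)), (np.float64(321.2), np.float64(254.04)), (np.float64(439.68), np.float64(240.06))]
[493.26 158.31  25.31] [ 0.1434  0.3124  1.8276  0.      0.9991 -1.4352] [(np.float64(320.98), np.float64(337.58)), (np.float64(321.2), np.float64(253.98)), (np.float64(439.97), np.float64(240.09))]
[493.01 158.24  25.07] [ 1.4330e-01  3.1270e-01  1.8279e+00  1.0000e-04  9.9910e-01 -1.4352e+00] [(np.float64(321.0), np.float64(337.57)), (np.float64(321.27), np.float64(254.39)), (np.float64(440.24), np.float64(240.28))]
[492.83 158.15  24.84] [ 0.1432  0.313   1.8281  0.      0.999  -1.4353] [(np.float64(321.18), np.float64(337.7)), (np.float64(321.36), np.float64(254.48)), (np.float64(440.34), np.float64(240.43))]
[492.65 158.08  24.64] [ 0.1431  0.3132  1.8283  0.      0.999  -1.4352] [(np.float64(321.35), np.float64(337.59)), (np.float64(321.64), np.float64(254.8)), (np.float64(440.87), np.float64(240.85))]
[  71.59875973   -0.38222933 -179.14387804]
```

Call:
{"name": "send_rows", "arguments": {"moves": [{"slide":[0,0.009,0],"rotation":[0,0,0]},{"slide":[0,0.009,0],"rotation":[0,0,0]}]}}

```text
time_s: 3.28
ee_pos: [492.2, 160.0, 24.0]
tcp_rot: [-0.004, 1.0, -0.0, -0.0]
force: [-1.0, -0.8, 0.0]
width: 51.6
grasp_force: 0.0
```

Call:
{"name": "send_rows", "arguments": {"moves": [{"slide":[0,0,0],"rotation":[0,0,0]},{"slide":[0,0,0],"rotation":[0,0,0]},{"slide":[0,0,0],"rotation":[0,0,0]},{"slide":[0,0,0],"rotation":[0,0,0]},{"slide":[0,0,0],"rotation":[0,0,0]}], "fingers": -0.7, "newtons": 20}}

```text
time_s: 3.9
ee_pos: [492.2, 159.8, 24.0]
tcp_rot: [-0.004, 1.0, -0.0, -0.0]
force: [0.1, 0.8, -0.6]
width: 29.9
grasp_force: 20.0
```

```bash
python3 -c "
from h import *
q=np.array([.218619664,.975809504,0,0]);q/=np.linalg.norm(q)
json.dump({'p':[245.341,520.034,205.447],'q':q.tolist()},open('cmd.json','w'))
applym([-.94,-.55,.04],[0,0,-.94]);applym([-.58,-.91,.04],[0,0,0]);applym([-.012,-.019,.827],[0,0,.043]);applym([0,.009,0],[0,0,0]);st()
b=-.217;ux=np.array([np.cos(b),np.sin(b)]);uy=np.array([-ux[1],ux[0]])
print('unit',ux,uy)
cap=np.array([648,-101.]);print('view tgt',cap-ux*190)
g=cap-ux*170; print(g); plan([*g,100],b)
"
```

```text
t 3.9 meas [492.19 159.83  24.05] cmd [492.2  159.87  24.05] yaw 0.0077 cmdyaw [-0.0077  1.      0.    ] F [ 0.13  0.81 -0.64] w 29.9 g 20.0
unit [ 0.97654775 -0.21530095] [0.21530095 0.97654775]
view tgt [462.45592832 -60.09281891]
[481.98688323 -64.39883797]
slide [ 0.0597 -1.1209 -0.3798] rot [0.    0.    0.449]
```

Call:
{"name": "send_rows", "arguments": {"moves": [{"slide":[0,0,-0.1],"rotation":[0,0,0]},{"slide":[0,0,-0.3],"rotation":[0,0,0]},{"slide":[-0.1,-0.2,-0.5],"rotation":[0,0,0.15]},{"slide":[-0.25,-0.45,-0.6],"rotation":[0,0,0.3]},{"slide":[-0.4,-0.7,-0.7],"rotation":[0,0,0.45]},{"slide":[-0.4,-0.7,-0.7],"rotation":[0,0,0.45]}]}}

```text
time_s: 4.65
ee_pos: [576.7, 16.8, 166.5]
tcp_rot: [0.111, 0.994, -0.0, 0.003]
force: [-1.4, 0.7, -0.7]
width: 29.4
grasp_force: 20.0
```

```bash
python3 -c "
from h import *
applym([-.4,-.7,-.7],[0,0,.45]);st();plan([648,-101,200],-.217)"
```

```text
t 4.65 meas [576.72  16.78 166.51] cmd [573.27  20.49 164.05] yaw -0.2224 cmdyaw [0.2156 0.9765 0.    ] F [-1.38  0.66 -0.68] w 29.4 g 20.0
slide [-0.4958 -0.5126 -0.1798] rot [ 0.     0.    -0.001]
```

Call:
{"name": "send_rows", "arguments": {"moves": [{"slide":[-0.2,-0.2,-0.18],"rotation":[0,0,0]},{"slide":[-0.4,-0.4,-0.18],"rotation":[0,0,0]},{"slide":[-0.5,-0.51,-0.18],"rotation":[0,0,0]},{"slide":[-0.5,-0.51,-0.18],"rotation":[0,0,0]},{"slide":[-0.5,-0.51,-0.18],"rotation":[0,0,0]},{"slide":[-0.5,-0.51,-0.18],"rotation":[0,0,0]},{"slide":[-0.5,-0.51,-0.18],"rotation":[0,0,0]},{"slide":[-0.5,-0.51,-0.18],"rotation":[0,0,0]}]}}

```text
time_s: 5.65
ee_pos: [648.8, -100.0, 200.3]
tcp_rot: [0.108, 0.994, 0.0, 0.0]
force: [0.3, -1.0, 0.2]
width: 29.7
grasp_force: 20.0
```

```bash
python3 -c "
from h import *
applym([-.5,-.51,-.18],[0,0,0]);st()
m=robot.camera_model('wrist');im=snap('wrist','w3.png')
pickle=__import__('pickle');pickle.dump(m,open('m3.pkl','wb'))
for c in blobs(im,'red',100):
  M=cv2.moments(c);u=(M['m10']/M['m00'],M['m01']/M['m00']);print(u,cv2.minEnclosingCircle(c),onz(m,*u,66),cv2.contourArea(c))
cv2.imwrite('pics/w3b.png',cv2.resize(cv2.imread('pics/w3.png')[60:360,120:520],None,fx=2,fy=2,interpolation=cv2.INTER_CUBIC))
"
```

```text
t 5.65 meas [648.81 -99.97 200.27] cmd [ 648.93 -100.67  200.05] yaw -0.2164 cmdyaw [0.2156 0.9765 0.    ] F [ 0.35 -0.95  0.17] w 29.7 g 20.0
(316.755456899741, 192.9739178690344) ((317.07012939453125, 193.01219177246094), 17.75174331665039) [ 647.63864221 -102.05096717   66.        ] 901.0
```

View pics/w3.png

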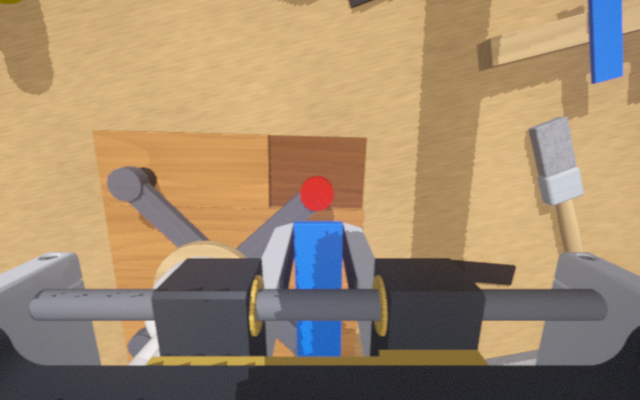

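The wrist view shows the red cap at (317,193) and the dark ledge spanning about (270–366, 135–208). The step edge is near row 207. The packer is held square at columns 295–343.

```bash
python3 - <<'E'
from h import *
import pickle
m=pickle.load(open('m3.pkl','rb'));g=cv2.GaussianBlur(cv2.imread('pics/w3.png').astype(np.float32),(0,0),1.0)
def edge(fix,lo,hi,axis):
    P=[]
    for f in fix:
        L=(g[lo:hi,f] if axis==0 else g[f,lo:hi]); d=np.abs(np.gradient(L,axis=0)).sum(1); i=int(d[1:-1].argmax())+1
        a,b,c=d[i-1:i+2]; o=.5*(a-c)/(a-2*b+c+1e-9); P.append((f,lo+i+o) if axis==0 else (lo+i+o,f))
    return np.array(P)
def fit(P,z):
    W=np.array([onz(m,*p,z)[:2] for p in P],np.float32)
    vx,vy,x,y=cv2.fitLine(W,cv2.DIST_HUBER,0,.01,.01).ravel(); r=np.abs((W-[x,y])@[-vy,vx]); return np.array([vx,vy])*np.sign(vx if abs(vx)>abs(vy) else vy),np.array([x,y]),np.median(r)
cap=np.array([647.64,-102.05])
for n,a,z in[('front24',(range(105,260,5),120,142,0),24),('ledgefront',(range(278,358,5),126,146,0),14),('step',(list(range(274,298,3))+list(range(338,358,3)),196,216,0),24),('ledge side',(range(145,200,4),355,375,1),14),('inner wall',(range(145,200,4),258,280,1),24)]:
    P=edge(*a);d,o,r=fit(P,z);yaw=np.arctan2(d[1],d[0]);yaw-=np.pi/2*(abs(yaw)>.8);nrm=np.array([-d[1],d[0]]);print(n,'yaw',yaw.round(4),'cap->line dist',((o-cap)@nrm).round(2),'res',round(float(r),2),P[[0,-1]].round(1).tolist())
E
```

```text
front24 yaw -0.2443 cap->line dist 60.98 res 0.32 [[105.0, 129.3], [255.0, 133.5]]
ledgefront yaw -0.2419 cap->line dist 60.07 res 0.05 [[278.0, 134.9], [353.0, 136.8]]
step yaw -0.2437 cap->line dist -27.17 res 0.48 [[274.0, 213.7], [356.0, 207.4]]
ledge side yaw -0.2416 cap->line dist 59.36 res 0.03 [[365.9, 145.0], [362.6, 197.0]]
inner wall yaw -0.2438 cap->line dist -60.7 res 0.09 [[267.4, 145.0], [268.2, 197.0]]
```

```bash
python3 -c "
from h import *
b=-.2435;u=np.array([np.cos(b),np.sin(b)]);g=np.array([647.64,-102.05])-126*u
plan([*g,22],b)"
```

```text
slide [0.6346 0.0084 0.8902] rot [0.    0.    0.052]
```

Call:
{"name": "send_rows", "arguments": {"moves": [{"slide":[0.25,0.004,0],"rotation":[0,0,0.052]},{"slide":[0.5,0.008,0.15],"rotation":[0,0,0.052]},{"slide":[0.635,0.008,0.4],"rotation":[0,0,0.052]},{"slide":[0.635,0.008,0.65],"rotation":[0,0,0.052]},{"slide":[0.635,0.008,0.8],"rotation":[0,0,0.052]},{"slide":[0.635,0.008,0.87],"rotation":[0,0,0.052]},{"slide":[0.635,0.008,0.89],"rotation":[0,0,0.052]},{"slide":[0.635,0.008,0.89],"rotation":[0,0,0.052]},{"slide":[0.635,0.008,0.89],"rotation":[0,0,0.052]},{"slide":[0.635,0.008,0.89],"rotation":[0,0,0.052]},{"slide":[0.635,0.008,0.89],"rotation":[0,0,0.052]},{"slide":[0.635,0.008,0.89],"rotation":[0,0,0.052]}]}}

```text
time_s: 7.2
ee_pos: [525.3, -71.8, 22.2]
tcp_rot: [0.121, 0.993, -0.0, 0.0]
force: [-0.8, 0.2, -0.2]
width: 29.8
grasp_force: 20.0
```

```bash
python3 -c "
from h import *
applym([.635,.008,.89],[0,0,.052]);st()
m=robot.camera_model('wrist');im=snap('wrist','w4.png');print(packers(im,m,34));st()
cv2.imwrite('pics/s4.png',cv2.resize(snap('side','s.png')[190:330,270:450,::-1],None,fx=4,fy=4,interpolation=cv2.INTER_CUBIC))"
```

```text
t 7.2 meas [525.34 -71.75  22.23] cmd [525.26 -71.73  22.05] yaw -0.2433 cmdyaw [0.2409 0.9705 0.    ] F [-0.79  0.22 -0.18] w 29.8 g 20.0
[(589.4, -88.3, 1.328, 30.0, 27.5), (531.5, -74.2, -0.243, 44.5, 31.1)]
t 7.25 meas [525.29 -71.74  22.14] cmd [525.26 -71.73  22.05] yaw -0.2433 cmdyaw [0.2409 0.9705 0.    ] F [ 0.1  -0.24 -0.36] w 29.7 g 20.0
```

View pics/w4.png

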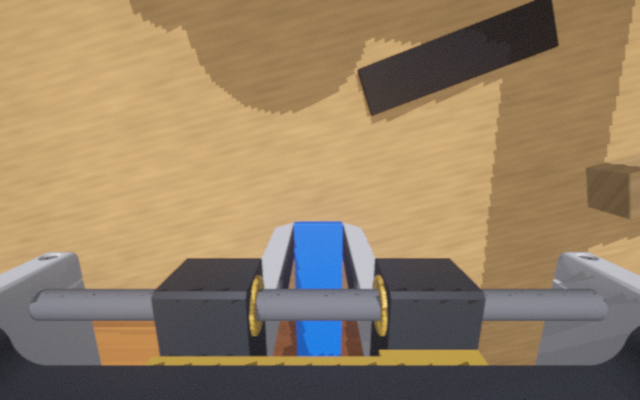

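The wrist view shows the packer square between the pads (columns 295–343), with its front over the dark ledge. A black look-alike at (460,55) is well clear.

Call:
{"name": "send_rows", "arguments": {"moves": [{"slide":[0,0,0.02],"rotation":[0,0,0]},{"slide":[0,0,0.045],"rotation":[0,0,0]},{"slide":[0,0,0.05],"rotation":[0,0,0]},{"slide":[0,0,0.055],"rotation":[0,0,0]},{"slide":[0,0,0.06],"rotation":[0,0,0]},{"slide":[0,0,0.062],"rotation":[0,0,0]},{"slide":[0,0,0.062],"rotation":[0,0,0]},{"slide":[0,0,0.062],"rotation":[0,0,0]}]}}

```text
time_s: 8.3
ee_pos: [525.3, -71.7, 9.7]
tcp_rot: [0.121, 0.993, -0.0, 0.0]
force: [0.7, -0.4, -0.5]
width: 29.8
grasp_force: 20.0
```

```bash
cat >> h.py <<'E'
def fr(n=4):
    F=[]
    for i in range(n): F.append(robot.read_state()['force']); robot.get_image('top')
    print('Fmean',np.mean(F,0).round(2)); st()
E
python3 -c "
from h import *
applym([0,0,.062],[0,0,0]);fr()"
```

```text
Fmean [ 0.31 -0.33 -0.12]
t 8.5 meas [525.3  -71.73   9.69] cmd [525.26 -71.73   9.65] yaw -0.2433 cmdyaw [0.2409 0.9705 0.    ] F [-0.08 -0.62 -0.51] w 29.4 g 20.0
```

Call:
{"name": "send_rows", "arguments": {"moves": [{"slide":[0,0,0.01],"rotation":[0,0,0]},{"slide":[0,0,0.018],"rotation":[0,0,0]},{"slide":[0,0,0.022],"rotation":[0,0,0]},{"slide":[0,0,0.026],"rotation":[0,0,0]},{"slide":[0,0,0.026],"rotation":[0,0,0]},{"slide":[0,0,0.026],"rotation":[0,0,0]}]}}

```text
time_s: 9.25
ee_pos: [525.3, -71.7, 4.5]
tcp_rot: [0.121, 0.993, -0.0, 0.0]
force: [-1.7, 0.5, 0.5]
width: 29.8
grasp_force: 20.0
```

```bash
python3 -c "
from h import *
applym([0,0,.026],[0,0,0]);fr(6)"
```

```text
Fmean [-0.63  0.17  0.63]
t 9.55 meas [525.3  -71.75   4.49] cmd [525.26 -71.73   4.45] yaw -0.2433 cmdyaw [0.2409 0.9705 0.    ] F [-1.01 -0.4   0.28] w 29.7 g 20.0
```

```bash
python3 - <<'E'
from h import *
snap('wrist','w5.png');
for f in('w3','w4','w5'):
    h=cv2.cvtColor(cv2.imread(f'pics/{f}.png'),cv2.COLOR_BGR2HSV);k=cv2.inRange(h,(105,120,40),(130,255,255))
    print(f,[(r,float((k[r:r+8,280:360]>0).sum(1).mean())) for r in(226,240,260,276,322,330,340)],[int(np.where(k[:,319]>0)[0].min()),int(np.where(k[:,319]>0)[0].max())])
import glob
g=cv2.imread('pics/s.png');snap('side','s5.png')
a=cv2.resize(g[200:300,290:420],None,fx=5,fy=5,interpolation=cv2.INTER_CUBIC)
b=cv2.resize(cv2.imread('pics/s5.png')[200:300,290:420],None,fx=5,fy=5,interpolation=cv2.INTER_CUBIC)
cv2.imwrite('pics/s5b.png',b)
E
```

```text
w3 [(226, 50.0), (240, 49.875), (260, 45.625), (276, 45.0), (322, 44.75), (330, 43.75), (340, 43.5)] [222, 355]
w4 [(226, 49.75), (240, 49.125), (260, 47.125), (276, 46.0), (322, 45.125), (330, 44.25), (340, 44.0)] [222, 355]
w5 [(226, 49.625), (240, 50.0), (260, 47.0), (276, 46.0), (322, 45.75), (330, 44.625), (340, 44.125)] [222, 355]
```

View pics/s5b.png

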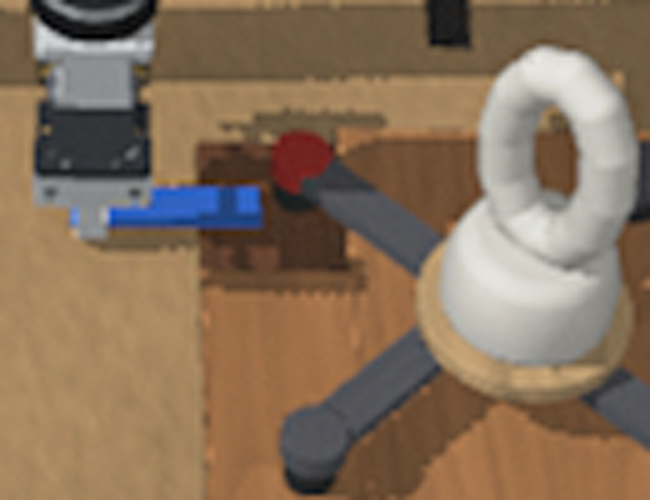

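The side crop shows the packer (70–262, 190–225) lying flat over the dark ledge just before the red-capped foot at (295,190), still short of the foot. There was no contact until TCP z was about 4.5, so the ledge is at z≈11 (13 mm deep) and two packers are needed.

Call:
{"name": "send_rows", "arguments": {"moves": [{"slide":[-0.03,0,-0.005],"rotation":[0,0,0]},{"slide":[-0.08,0,-0.005],"rotation":[0,0,0]},{"slide":[-0.13,0,-0.005],"rotation":[0,0,0]},{"slide":[-0.17,0,-0.005],"rotation":[0,0,0]},{"slide":[-0.21,0,-0.005],"rotation":[0,0,0]},{"slide":[-0.23,0,-0.005],"rotation":[0,0,0]},{"slide":[-0.235,0,-0.005],"rotation":[0,0,0]},{"slide":[-0.235,0,-0.005],"rotation":[0,0,0]},{"slide":[-0.235,0,-0.005],"rotation":[0,0,0]}]}}

```text
time_s: 10.78
ee_pos: [570.6, -82.9, 5.4]
tcp_rot: [0.121, 0.993, 0.0, -0.0]
force: [-1.0, 0.2, 0.0]
width: 29.3
grasp_force: 20.0
```

```bash
python3 -c "
from h import *
applym([-.235,0,-.005],[0,0,0]);fr(6)"
```

```text
Fmean [ 0.02  0.12 -0.47]
t 11.07 meas [570.83 -83.01   5.49] cmd [570.88 -83.05   5.45] yaw -0.2433 cmdyaw [0.2409 0.9705 0.    ] F [ 0.84 -0.27  0.06] w 29.5 g 20.0
```

Call:
{"name": "send_rows", "arguments": {"moves": [{"slide":[-0.004,0,0],"rotation":[0,0,0]},{"slide":[-0.008,0,0],"rotation":[0,0,0]},{"slide":[-0.012,0,0],"rotation":[0,0,0]},{"slide":[-0.016,0,0],"rotation":[0,0,0]},{"slide":[-0.02,0,0],"rotation":[0,0,0]},{"slide":[-0.02,0,0],"rotation":[0,0,0]}]}}

```text
time_s: 11.82
ee_pos: [574.9, -84.0, 5.5]
tcp_rot: [0.121, 0.993, -0.0, 0.0]
force: [-0.3, 0.2, -0.3]
width: 29.6
grasp_force: 20.0
```

Call:
{"name": "send_rows", "arguments": {"moves": [{"slide":[-0.003,0,0],"rotation":[0,0,0]},{"slide":[-0.006,0,0],"rotation":[0,0,0]},{"slide":[-0.006,0,0],"rotation":[0,0,0]}]}}

```text
time_s: 12.2
ee_pos: [575.4, -84.1, 5.2]
tcp_rot: [0.121, 0.993, 0.0, -0.001]
force: [-0.3, 0.4, 0.4]
width: 29.4
grasp_force: 20.0
```

```bash
python3 -c "
from h import *
applym([-.026,0,0],[0,0,0]);fr(3)"
```

```text
Fmean [-1.02  0.41 -0.33]
t 12.35 meas [575.42 -84.13   5.23] cmd [575.93 -84.3    5.45] yaw -0.2433 cmdyaw [0.2409 0.9705 0.    ] F [-1.78  0.39 -0.33] w 29.7 g 20.0
```

Call:
{"name": "send_rows", "arguments": {"moves": [{"slide":[-0.003,0,0],"rotation":[0,0,0]},{"slide":[-0.006,0,0],"rotation":[0,0,0]},{"slide":[-0.006,0,0],"rotation":[0,0,0]},{"slide":[-0.006,0,0],"rotation":[0,0,0]}]}}

```text
time_s: 12.85
ee_pos: [575.4, -84.1, 5.0]
tcp_rot: [0.121, 0.993, 0.0, -0.002]
force: [-4.5, 1.3, 1.1]
width: 29.5
grasp_force: 20.0
```

```bash
python3 -c "
from h import *
applym([-.006,0,0],[0,0,0]);fr(4)"
```

```text
Fmean [-4.89  1.29  1.39]
t 13.05 meas [575.47 -84.08   4.98] cmd [577.09 -84.59   5.45] yaw -0.2432 cmdyaw [0.2409 0.9705 0.    ] F [-5.46  0.12  0.86] w 29.5 g 20.0
```

Call:
{"name": "send_rows", "arguments": {"moves": [{"slide":[0.006,0,0.001],"rotation":[0,0,0]},{"slide":[0.006,0,0.001],"rotation":[0,0,0]},{"slide":[0.006,0,0.001],"rotation":[0,0,0]}]}}

```text
time_s: 13.42
ee_pos: [575.4, -84.2, 5.0]
tcp_rot: [0.121, 0.993, 0.0, -0.001]
force: [-4.3, 1.3, 0.1]
width: 29.8
grasp_force: 20.0
```

Call:
{"name": "send_rows", "arguments": {"moves": [{"slide":[0,0,0],"rotation":[0,0,0]},{"slide":[0,0,0],"rotation":[0,0,0]},{"slide":[0,0,0],"rotation":[0,0,0]},{"slide":[0,0,-0.1],"rotation":[0,0,0]},{"slide":[0,0,-0.3],"rotation":[0,0,0]},{"slide":[0.2,0.2,-0.5],"rotation":[0,0,0]},{"slide":[0.4,0.4,-0.7],"rotation":[0,0,-0.2]},{"slide":[0.6,0.7,-0.9],"rotation":[0,0,-0.4]},{"slide":[0.6,0.7,-0.9],"rotation":[0,0,-0.57]},{"slide":[0.6,0.7,-0.9],"rotation":[0,0,-0.57]}], "fingers": 0.1}}

```text
time_s: 14.68
ee_pos: [494.3, 82.0, 188.7]
tcp_rot: [-0.022, 1.0, -0.0, 0.003]
force: [-0.3, -0.2, 0.3]
width: 51.5
grasp_force: 0.0
```

```bash
python3 -c "
from h import *
applym([.006,0,.001],[0,0,0]);applym([.6,.7,-.9],[0,0,-.57]);st();plan([494,233.5,190],.04)"
```

```text
t 14.68 meas [494.34  82.04 188.65] cmd [493.19  80.48 185.25] yaw 0.0447 cmdyaw [-0.0417  0.9991  0.    ] F [-0.27 -0.2   0.28] w 51.5 g 0.0
slide [-0.036   0.7642 -0.0238] rot [0.    0.    0.003]
```

Call:
{"name": "send_rows", "arguments": {"moves": [{"slide":[-0.036,0.25,-0.02],"rotation":[0,0,0]},{"slide":[-0.036,0.5,-0.02],"rotation":[0,0,0]},{"slide":[-0.036,0.7,-0.02],"rotation":[0,0,0]},{"slide":[-0.036,0.764,-0.02],"rotation":[0,0,0]},{"slide":[-0.036,0.764,-0.02],"rotation":[0,0,0]},{"slide":[-0.036,0.764,-0.02],"rotation":[0,0,0]},{"slide":[-0.036,0.764,-0.02],"rotation":[0,0,0]}]}}

```text
time_s: 15.55
ee_pos: [494.3, 232.1, 189.2]
tcp_rot: [-0.02, 1.0, -0.0, -0.0]
force: [0.2, 0.2, -0.1]
width: 51.5
grasp_force: 0.0
```

```bash
python3 -c "
from h import *
applym([-.036,.764,-.02],[0,0,0]);st()
m=robot.camera_model('wrist');im=snap('wrist','w6.png');P=packers(im,m,36);print(P);st()
p=max([p for p in P if abs(p[1]-234)<15],key=lambda p:p[3]);a=p[2];L=p[3]
g=np.array(p[:2])-44.2*np.array([np.cos(a),np.sin(a)]);print(g);plan([*g,24.05],a)
im=snap('top','t6.png');m=robot.camera_model('top');print(packers(im,m,20),[onz(m,*cv2.minEnclosingCircle(c)[0],66) for c in blobs(im,'red',20)])
cv2.imwrite('pics/t6b.png',cv2.resize(im[130:250,330:480,::-1],None,fx=4,fy=4,interpolation=cv2.INTER_CUBIC))"
```

```text
t 15.55 meas [494.33 232.1  189.21] cmd [494.01 233.45 189.25] yaw 0.0397 cmdyaw [-0.0417  0.9991  0.    ] F [ 0.23  0.18 -0.08] w 51.5 g 0.0
[(575.0, -68.8, -0.232, 47.3, 30.4), (522.3, 318.8, -0.04, 90.9, 29.3), (537.5, 235.8, 0.049, 118.0, 28.6)]
t 15.6 meas [494.28 232.31 189.26] cmd [494.01 233.45 189.25] yaw 0.0399 cmdyaw [-0.0417  0.9991  0.    ] F [-0.6   0.06 -0.48] w 51.8 g 0.0
[493.35305148 233.63506658]
slide [0.0032 0.0011 0.826 ] rot [ 0.     0.    -0.015]
[(574.9, 241.3, 0.037, 46.3, 25.8), (600.3, -89.6, -0.245, 75.4, 27.1)] [array([ 647.4036593, -101.8406502,   66.       ])]
```

View pics/t6b.png

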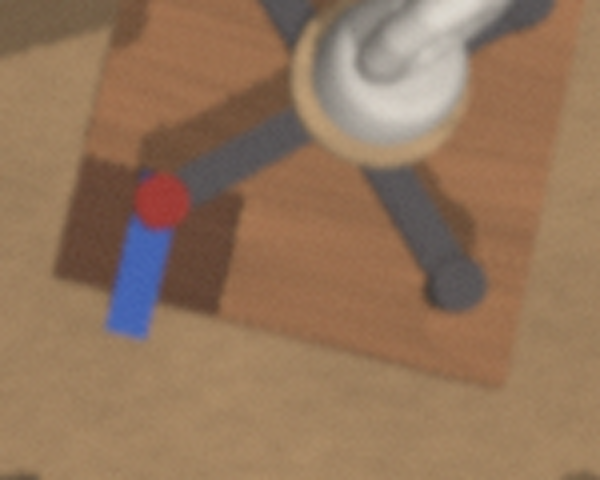

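The top crop shows the first packer running from (128,335) up under the red cap at (162,200). It is square to the board, with its front at the step. Now the second one.

Call:
{"name": "send_rows", "arguments": {"moves": [{"slide":[0.003,0.001,0.25],"rotation":[0,0,-0.015]},{"slide":[0.003,0.001,0.5],"rotation":[0,0,-0.015]},{"slide":[0.003,0.001,0.7],"rotation":[0,0,-0.015]},{"slide":[0.003,0.001,0.81],"rotation":[0,0,-0.015]},{"slide":[0.003,0.001,0.826],"rotation":[0,0,-0.015]},{"slide":[0.003,0.001,0.826],"rotation":[0,0,-0.015]},{"slide":[0.003,0.001,0.826],"rotation":[0,0,-0.015]},{"slide":[0.003,0.001,0.826],"rotation":[0,0,-0.015]},{"slide":[0.003,0.001,0.826],"rotation":[0,0,-0.015]},{"slide":[0.003,0.001,0.826],"rotation":[0,0,-0.015]}]}}

```text
time_s: 16.9
ee_pos: [493.5, 233.7, 24.3]
tcp_rot: [-0.025, 1.0, 0.0, 0.0]
force: [0.8, -0.1, 0.0]
width: 51.6
grasp_force: 0.0
```

Call:
{"name": "send_rows", "arguments": {"moves": [{"slide":[0,0,0],"rotation":[0,0,0]},{"slide":[0,0,0],"rotation":[0,0,0]},{"slide":[0,0,0],"rotation":[0,0,0]},{"slide":[0,0,0],"rotation":[0,0,0]}], "fingers": -0.7, "newtons": 20}}

```text
time_s: 17.4
ee_pos: [493.3, 233.6, 24.0]
tcp_rot: [-0.025, 1.0, -0.0, -0.0]
force: [-1.1, -0.1, -0.1]
width: 29.7
grasp_force: 20.0
```

```bash
python3 -c "
from h import *
applym([.003,.001,.826],[0,0,-.015]);st()
b=-.2435;u=np.array([np.cos(b),np.sin(b)]);g=np.array([647.64,-102.05])-131*u;print(g)
plan([*g,60],b);plan([*g,22],b)"
```

```text
t 17.4 meas [493.35 233.61  23.99] cmd [493.4  233.63  24.05] yaw 0.0492 cmdyaw [-0.0492  0.9988  0.    ] F [-1.06 -0.05 -0.12] w 29.7 g 20.0
[520.5044911  -70.46578911]
slide [-0.0606 -1.5253 -0.1798] rot [0.    0.    0.585]
slide [-0.0606 -1.5253  0.0102] rot [0.    0.    0.585]
```

Call:
{"name": "send_rows", "arguments": {"moves": [{"slide":[0,0,-0.1],"rotation":[0,0,0]},{"slide":[0,-0.05,-0.3],"rotation":[0,0,0]},{"slide":[0,-0.3,-0.35],"rotation":[0,0,0.15]},{"slide":[-0.01,-0.55,-0.35],"rotation":[0,0,0.3]},{"slide":[-0.03,-0.8,-0.35],"rotation":[0,0,0.45]},{"slide":[-0.03,-0.95,-0.35],"rotation":[0,0,0.585]},{"slide":[-0.03,-0.95,-0.35],"rotation":[0,0,0.585]}]}}

```text
time_s: 18.27
ee_pos: [508.9, 42.5, 94.1]
tcp_rot: [0.123, 0.992, 0.0, 0.0]
force: [-0.1, 0.0, -0.6]
width: 29.2
grasp_force: 20.0
```

```bash
python3 -c "
from h import *
applym([-.03,-.95,-.35],[0,0,.585]);st()
plan([520.50,-70.47,20],-.2435)"
```

```text
t 18.27 meas [508.88  42.47  94.07] cmd [508.74  44.15  94.05] yaw -0.2466 cmdyaw [0.2409 0.9705 0.    ] F [-0.06  0.03 -0.63] w 29.2 g 20.0
slide [-0.1951 -0.5421  0.3702] rot [0. 0. 0.]
```

Call:
{"name": "send_rows", "arguments": {"moves": [{"slide":[-0.1,-0.2,0],"rotation":[0,0,0]},{"slide":[-0.195,-0.45,0.05],"rotation":[0,0,0]},{"slide":[-0.195,-0.542,0.2],"rotation":[0,0,0]},{"slide":[-0.195,-0.542,0.33],"rotation":[0,0,0]},{"slide":[-0.195,-0.542,0.37],"rotation":[0,0,0]},{"slide":[-0.195,-0.542,0.37],"rotation":[0,0,0]},{"slide":[-0.195,-0.542,0.37],"rotation":[0,0,0]},{"slide":[-0.195,-0.542,0.37],"rotation":[0,0,0]},{"slide":[-0.195,-0.542,0.37],"rotation":[0,0,0]},{"slide":[-0.195,-0.542,0.37],"rotation":[0,0,0]}]}}

```text
time_s: 19.52
ee_pos: [520.7, -70.5, 20.4]
tcp_rot: [0.121, 0.993, -0.0, 0.0]
force: [-0.5, 0.4, -0.8]
width: 29.4
grasp_force: 20.0
```

```bash
python3 -c "
from h import *
applym([-.195,-.542,.37],[0,0,0]);st();plan([520.5,-70.47,11.6],-.2435)
snap('wrist','w7.png')
for f in('w3','w4','w7'):
    h=cv2.cvtColor(cv2.imread(f'pics/{f}.png'),cv2.COLOR_BGR2HSV);k=cv2.inRange(h,(105,120,40),(130,255,255))
    print(f,[(r,float((k[r:r+8,280:360]>0).sum(1).mean()),float(np.where(k[r:r+8,280:360]>0)[1].mean())) for r in(226,240,260,276,322,330,340)])
b=cv2.resize(snap('side','s7.png')[200:300,290:420,::-1],None,fx=5,fy=5,interpolation=cv2.INTER_CUBIC);cv2.imwrite('pics/s7b.png',b)
"
```

```text
t 19.52 meas [520.71 -70.51  20.41] cmd [520.48 -70.45  20.05] yaw -0.2433 cmdyaw [0.2409 0.9705 0.    ] F [-0.55  0.37 -0.8 ] w 29.4 g 20.0
slide [-0.0001 -0.0001  0.0422] rot [0. 0. 0.]
w3 [(226, 50.0, 37.75), (240, 49.875, 37.56140350877193), (260, 45.625, 37.93698630136986), (276, 45.0, 38.0), (322, 44.75, 38.12290502793296), (330, 43.75, 38.48), (340, 43.5, 38.252873563218394)]
w4 [(226, 49.75, 37.62311557788945), (240, 49.125, 38.06361323155216), (260, 47.125, 38.06366047745358), (276, 46.0, 38.5), (322, 45.125, 38.06371191135734), (330, 44.25, 38.6271186440678), (340, 44.0, 38.5)]
w7 [(226, 49.875, 37.56140350877193), (240, 49.375, 37.81012658227848), (260, 46.625, 38.310991957104555), (276, 46.0, 38.5), (322, 45.0, 39.0), (330, 45.0, 39.0), (340, 44.25, 39.24858757062147)]
```

View pics/s7b.png

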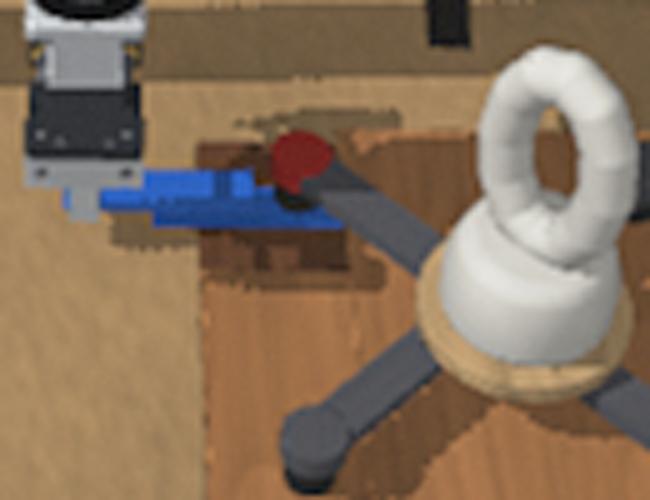

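The side crop shows the second packer held level at (65–255, 190), above and behind the first one, which lies under the foot at (155–345, 215).

Call:
{"name": "send_rows", "arguments": {"moves": [{"slide":[0,0,0.02],"rotation":[0,0,0]},{"slide":[0,0,0.04],"rotation":[0,0,0]},{"slide":[0,0,0.043],"rotation":[0,0,0]},{"slide":[0,0,0.043],"rotation":[0,0,0]},{"slide":[0,0,0.043],"rotation":[0,0,0]},{"slide":[0,0,0.043],"rotation":[0,0,0]},{"slide":[0,0,0.043],"rotation":[0,0,0]},{"slide":[0,0,0.043],"rotation":[0,0,0]}]}}

```text
time_s: 20.62
ee_pos: [520.5, -70.5, 11.5]
tcp_rot: [0.121, 0.993, -0.0, 0.0]
force: [-0.0, 0.8, 0.3]
width: 29.8
grasp_force: 20.0
```

Call:
{"name": "send_rows", "arguments": {"moves": [{"slide":[-0.01,0,0],"rotation":[0,0,0]},{"slide":[-0.02,0,0],"rotation":[0,0,0]},{"slide":[-0.03,0,0],"rotation":[0,0,0]},{"slide":[-0.04,0,0],"rotation":[0,0,0]},{"slide":[-0.05,0,0],"rotation":[0,0,0]},{"slide":[-0.06,0,0],"rotation":[0,0,0]},{"slide":[-0.07,0,0],"rotation":[0,0,0]}]}}

```text
time_s: 21.5
ee_pos: [534.2, -73.9, 11.4]
tcp_rot: [0.121, 0.993, 0.0, -0.0]
force: [-0.2, -0.0, 0.4]
width: 30.0
grasp_force: 20.0
```

```bash
python3 -c "
from h import *
applym([0,0,.043],[0,0,0]);applym([-.07,0,0],[0,0,0]);fr(3)"
```

```text
Fmean [ 0.12  0.23 -0.26]
t 21.65 meas [534.21 -73.87  11.47] cmd [534.06 -73.82  11.45] yaw -0.2433 cmdyaw [0.2409 0.9705 0.    ] F [ 0.61 -0.8  -0.43] w 29.8 g 20.0
```

Call:
{"name": "send_rows", "arguments": {"moves": [{"slide":[-0.01,0,0],"rotation":[0,0,0]},{"slide":[-0.02,0,0],"rotation":[0,0,0]},{"slide":[-0.03,0,0],"rotation":[0,0,0]},{"slide":[-0.03,0,0],"rotation":[0,0,0]}]}}

```text
time_s: 22.15
ee_pos: [540.1, -75.3, 11.5]
tcp_rot: [0.121, 0.993, -0.0, 0.0]
force: [-0.2, 1.1, 0.6]
width: 29.4
grasp_force: 20.0
```

```bash
python3 -c "
from h import *
applym([-.03,0,0],[0,0,0]);fr(3)"
```

```text
Fmean [-0.08  1.03  0.08]
t 22.3 meas [539.81 -75.23  11.42] cmd [539.89 -75.27  11.45] yaw -0.2433 cmdyaw [0.2409 0.9705 0.    ] F [ 0.74 -0.32 -0.78] w 29.4 g 20.0
```

No resistance, so I'll continue 10 mm to just short of the lower packer's rear end, then release.

Call:
{"name": "send_rows", "arguments": {"moves": [{"slide":[-0.01,0,0],"rotation":[0,0,0]},{"slide":[-0.02,0,0],"rotation":[0,0,0]},{"slide":[-0.03,0,0],"rotation":[0,0,0]},{"slide":[-0.04,0,0],"rotation":[0,0,0]},{"slide":[-0.047,0,0],"rotation":[0,0,0]},{"slide":[-0.047,0,0],"rotation":[0,0,0]},{"slide":[-0.047,0,0],"rotation":[0,0,0]}]}}

```text
time_s: 23.18
ee_pos: [548.9, -77.5, 11.4]
tcp_rot: [0.121, 0.993, 0.0, -0.0]
force: [0.3, -0.1, -0.5]
width: 29.7
grasp_force: 20.0
```

```bash
python3 -c "
from h import *
applym([-.047,0,0],[0,0,0]);fr(3)"
```

```text
Fmean [ 0.31 -0.02 -0.16]
t 23.32 meas [548.93 -77.52  11.43] cmd [549.01 -77.53  11.45] yaw -0.2433 cmdyaw [0.2409 0.9705 0.    ] F [ 0.52 -0.52 -0.57] w 29.6 g 20.0
```

Call:
{"name": "send_rows", "arguments": {"moves": [{"slide":[0,0,0],"rotation":[0,0,0]},{"slide":[0,0,0],"rotation":[0,0,0]},{"slide":[0,0,0],"rotation":[0,0,0]},{"slide":[0.06,0,0],"rotation":[0,0,0]},{"slide":[0.15,0,0],"rotation":[0,0,0]},{"slide":[0.2,0,-0.02],"rotation":[0,0,0]},{"slide":[0.2,0,-0.037],"rotation":[0,0,0]}], "fingers": -0.1}}

```text
time_s: 24.2
ee_pos: [509.3, -67.6, 19.1]
tcp_rot: [0.121, 0.993, 0.0, -0.0]
force: [-0.1, -0.7, -0.4]
width: 42.3
grasp_force: 0.0
```

Call:
{"name": "send_rows", "arguments": {"moves": [{"slide":[0,0,0],"rotation":[0,0,0]},{"slide":[0,0,0],"rotation":[0,0,0]},{"slide":[0,0,0],"rotation":[0,0,0]},{"slide":[0,0,0],"rotation":[0,0,0]},{"slide":[0,0,0],"rotation":[0,0,0]},{"slide":[0,0,0],"rotation":[0,0,0]}], "fingers": -1}}

```text
time_s: 24.95
ee_pos: [510.2, -67.9, 18.8]
tcp_rot: [0.121, 0.993, 0.0, -0.0]
force: [-0.2, 0.1, 0.1]
width: 0.4
grasp_force: 0.0
```

```bash
python3 -c "
from h import *
applym([.2,0,-.037],[0,0,0]);fr(2)
im=snap('top','t8.png');m=robot.camera_model('top');print(packers(im,m,23),[onz(m,*cv2.minEnclosingCircle(c)[0],66) for c in blobs(im,'red',20)])
m=robot.camera_model('wrist');im=snap('wrist','w8.png');print(packers(im,m,23))
a=cv2.resize(cv2.imread('pics/t8.png')[150:250,320:420],(400,400),interpolation=cv2.INTER_CUBIC)
b=cv2.resize(snap('side','s8.png')[200:280,280:360,::-1],(400,400),interpolation=cv2.INTER_CUBIC);cv2.imwrite('pics/c8.png',np.hstack([a,b]))"
```

```text
Fmean [-0.09 -0.38  0.04]
t 25.05 meas [510.17 -67.9   18.81] cmd [510.19 -67.9   18.85] yaw -0.2433 cmdyaw [0.2409 0.9705 0.    ] F [0.03 0.34 0.15] w 0.2 g 0.0
[(537.3, 322.3, -0.043, 114.5, 26.5), (620.3, -94.0, -0.249, 33.1, 25.0)] [array([ 647.67796939, -101.78447455,   66.        ])]
[(580.6, -86.3, -0.248, 28.0, 7.1)]
```

View pics/c8.png

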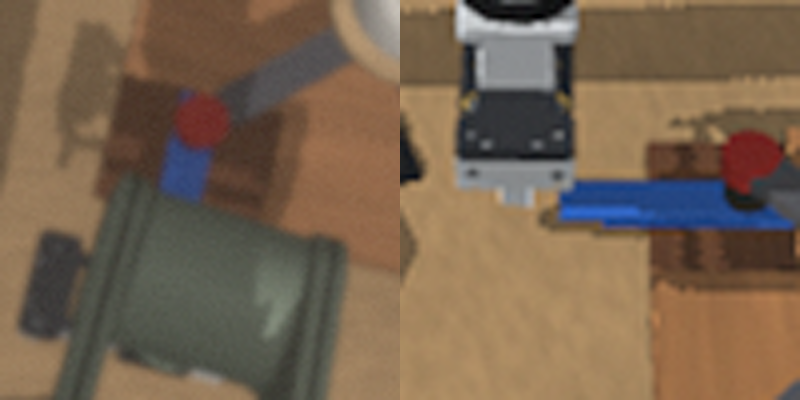

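The top half shows a packer straight under the cap. The side half shows the second packer lying flat on the first, its rear end at (560,200) just ahead of the shut fingers at (516,195). Now I'll push it home with the closed fingertips.

Call:
{"name": "send_rows", "arguments": {"moves": [{"slide":[-0.04,0,0],"rotation":[0,0,0]},{"slide":[-0.07,0,0],"rotation":[0,0,0]},{"slide":[-0.08,0,0],"rotation":[0,0,0]},{"slide":[-0.09,0,0],"rotation":[0,0,0]},{"slide":[-0.1,0,0],"rotation":[0,0,0]},{"slide":[-0.11,0,0],"rotation":[0,0,0]},{"slide":[-0.12,0,0],"rotation":[0,0,0]},{"slide":[-0.13,0,0],"rotation":[0,0,0]}]}}

```text
time_s: 26.2
ee_pos: [535.5, -74.2, 18.9]
tcp_rot: [0.121, 0.993, -0.0, -0.0]
force: [-0.1, 0.1, -0.4]
width: 0.9
grasp_force: 0.2
```

```bash
python3 -c "
from h import *
applym([-.13,0,0],[0,0,0]);fr(3)"
```

```text
Fmean [ 0.02  0.15 -0.08]
t 26.35 meas [535.67 -74.24  18.91] cmd [535.42 -74.16  18.85] yaw -0.2433 cmdyaw [0.2409 0.9705 0.    ] F [ 0.11 -0.16  0.55] w 0.5 g 0.0
```

Call:
{"name": "send_rows", "arguments": {"moves": [{"slide":[-0.01,0,0],"rotation":[0,0,0]},{"slide":[-0.02,0,0],"rotation":[0,0,0]},{"slide":[-0.03,0,0],"rotation":[0,0,0]},{"slide":[-0.04,0,0],"rotation":[0,0,0]},{"slide":[-0.05,0,0],"rotation":[0,0,0]},{"slide":[-0.06,0,0],"rotation":[0,0,0]},{"slide":[-0.07,0,0],"rotation":[0,0,0]},{"slide":[-0.07,0,0],"rotation":[0,0,0]}]}}

```text
time_s: 27.35
ee_pos: [549.3, -77.6, 18.9]
tcp_rot: [0.121, 0.993, -0.0, 0.0]
force: [-0.1, 0.1, -1.1]
width: 0.8
grasp_force: 0.0
```

```bash
python3 -c "
from h import *
applym([-.07,0,0],[0,0,0]);fr(3)
m=robot.camera_model('wrist');im=np.asarray(robot.get_image('wrist'));print(packers(im,m,23))"
```

```text
Fmean [-0.1   0.38 -0.25]
t 27.5 meas [549.01 -77.54  18.84] cmd [549.01 -77.53  18.85] yaw -0.2433 cmdyaw [0.2409 0.9705 0.    ] F [-0.32 -0.69  1.07] w 0.4 g 0.0
[(619.4, -96.0, -0.248, 28.0, 7.1)]
```

Now I'll creep to contact, expected at about 3–4 mm.

Call:
{"name": "send_rows", "arguments": {"moves": [{"slide":[-0.004,0,0],"rotation":[0,0,0]},{"slide":[-0.008,0,0],"rotation":[0,0,0]},{"slide":[-0.012,0,0],"rotation":[0,0,0]},{"slide":[-0.015,0,0],"rotation":[0,0,0]},{"slide":[-0.018,0,0],"rotation":[0,0,0]},{"slide":[-0.018,0,0],"rotation":[0,0,0]}]}}

```text
time_s: 28.3
ee_pos: [552.6, -78.5, 18.9]
tcp_rot: [0.121, 0.993, -0.0, 0.0]
force: [-0.4, 1.4, -0.4]
width: 0.4
grasp_force: 0.0
```

```bash
python3 -c "
from h import *
applym([-.018,0,0],[0,0,0]);fr(3)"
```

```text
Fmean [-0.51  0.29  0.35]
t 28.45 meas [552.56 -78.42  18.87] cmd [552.5  -78.4   18.85] yaw -0.2433 cmdyaw [0.2409 0.9705 0.    ] F [-0.06 -0.36  1.2 ] w 0.5 g 0.0
```

Call:
{"name": "send_rows", "arguments": {"moves": [{"slide":[-0.003,0,0],"rotation":[0,0,0]},{"slide":[-0.006,0,0],"rotation":[0,0,0]},{"slide":[-0.009,0,0],"rotation":[0,0,0]},{"slide":[-0.009,0,0],"rotation":[0,0,0]}]}}

```text
time_s: 28.95
ee_pos: [553.5, -78.7, 18.7]
tcp_rot: [0.121, 0.993, 0.0, -0.001]
force: [-2.9, -0.5, 2.5]
width: 0.6
grasp_force: 1.5
```

```bash
python3 -c "
from h import *
applym([-.009,0,0],[0,0,0]);fr(3)"
```

```text
Fmean [-2.89  0.22  2.76]
t 29.1 meas [553.5  -78.65  18.68] cmd [554.25 -78.83  18.85] yaw -0.2433 cmdyaw [0.2409 0.9705 0.    ] F [-3.38  0.37  3.36] w 0.3 g 1.8
```

Second packer is home at about 3 N. I'll back off, rise, and go above the cap with the gripper turned away from the sculpture.

Call:
{"name": "send_rows", "arguments": {"moves": [{"slide":[0.02,0,0],"rotation":[0,0,0]},{"slide":[0.1,0,-0.02],"rotation":[0,0,0]},{"slide":[0.1,0,-0.25],"rotation":[0,0,0]},{"slide":[0.1,0,-0.5],"rotation":[0,0,0.2]},{"slide":[-0.05,0,-0.6],"rotation":[0,0,0.4]},{"slide":[-0.25,0,-0.6],"rotation":[0,0,0.6]},{"slide":[-0.481,0,-0.606],"rotation":[0,0,0.8]},{"slide":[-0.481,0,-0.606],"rotation":[0,0,0.8]},{"slide":[-0.481,0,-0.606],"rotation":[0,0,0.8]},{"slide":[-0.481,0,-0.606],"rotation":[0,0,0.8]},{"slide":[-0.481,0,-0.606],"rotation":[0,0,0.8]},{"slide":[-0.481,0,-0.606],"rotation":[0,0,0.8]}]}}

```text
time_s: 30.6
ee_pos: [647.3, -101.9, 140.4]
tcp_rot: [0.316, 0.949, -0.0, 0.0]
force: [-0.5, -0.1, 0.1]
width: 0.7
grasp_force: 0.0
```

```bash
python3 -c "
from h import *
applym([-.481,0,-.606],[0,0,.8]);fr(2)
m=robot.camera_model('wrist');im=snap('wrist','w9.png')
for c in blobs(im,'red',100):
  M=cv2.moments(c);print('cap',onz(m,M['m10']/M['m00'],M['m01']/M['m00'],66),cv2.minEnclosingCircle(c),cv2.contourArea(c))
print(packers(im,m,23))"
```

```text
Fmean [0.03 0.09 0.01]
t 30.7 meas [ 647.46 -101.94  140.3 ] cmd [ 647.62 -102.01  140.05] yaw -0.6432 cmdyaw [0.5998 0.8001 0.    ] F [ 0.62  0.42 -0.  ] w 0.6 g 0.0
cap [ 646.60905459 -100.82528609   66.        ] ((320.0277099609375, 207.70899963378906), 21.097152709960938) 1194.5
[(601.7, -91.4, -0.242, 82.8, 30.2)]
```

View pics/w9.png

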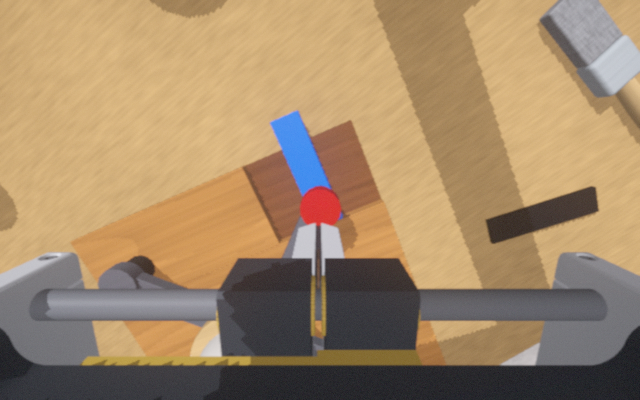

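The wrist view shows the red cap at (320,207) with the packers stacked and square beneath it, rear end at (285,118) overhanging the board. Nothing else has moved. Now the press.

Call:
{"name": "send_rows", "arguments": {"moves": [{"slide":[0,0,0.12],"rotation":[0,0,0]},{"slide":[0,0,0.25],"rotation":[0,0,0]},{"slide":[0,0,0.33],"rotation":[0,0,0]},{"slide":[0,0,0.35],"rotation":[0,0,0]},{"slide":[0,0,0.35],"rotation":[0,0,0]},{"slide":[0,0,0.35],"rotation":[0,0,0]},{"slide":[0,0,0.355],"rotation":[0,0,0]},{"slide":[0,0,0.36],"rotation":[0,0,0]},{"slide":[0,0,0.365],"rotation":[0,0,0]},{"slide":[0,0,0.369],"rotation":[0,0,0]},{"slide":[0,0,0.369],"rotation":[0,0,0]},{"slide":[0,0,0.369],"rotation":[0,0,0]}]}}

```text
time_s: 32.25
ee_pos: [647.6, -102.0, 66.3]
tcp_rot: [0.316, 0.949, -0.0, 0.0]
force: [-0.2, 0.3, 0.7]
width: 0.0
grasp_force: 0.5
```

```bash
python3 -c "
from h import *
applym([0,0,.369],[0,0,0]);fr(3)"
```

```text
Fmean [-0.31  0.22  1.18]
t 32.4 meas [ 647.66 -102.01   66.34] cmd [ 647.62 -102.01   66.25] yaw -0.6432 cmdyaw [0.5998 0.8001 0.    ] F [-0.66  1.37  1.31] w 0.3 g 0.6
```

Touching. Pressing on in small steps.

Call:
{"name": "send_rows", "arguments": {"moves": [{"slide":[0,0,0.003],"rotation":[0,0,0]},{"slide":[0,0,0.006],"rotation":[0,0,0]},{"slide":[0,0,0.006],"rotation":[0,0,0]},{"slide":[0,0,0.006],"rotation":[0,0,0]}]}}

```text
time_s: 32.9
ee_pos: [647.6, -101.8, 65.4]
tcp_rot: [0.316, 0.949, 0.0, -0.0]
force: [-3.1, 2.1, 5.3]
width: 0.4
grasp_force: 2.6
```

```bash
python3 -c "
from h import *
applym([0,0,.006],[0,0,0]);fr(3)"
```

```text
Fmean [-2.76  1.43  4.98]
t 33.05 meas [ 647.56 -101.82   65.4 ] cmd [ 647.62 -102.01   65.05] yaw -0.6432 cmdyaw [0.5998 0.8001 0.    ] F [-2.66  1.21  4.92] w 0.6 g 2.6
```

Call:
{"name": "send_rows", "arguments": {"moves": [{"slide":[0,0,0.001],"rotation":[0,0,0]},{"slide":[0,0,0.001],"rotation":[0,0,0]},{"slide":[0,0,0.001],"rotation":[0,0,0]},{"slide":[0,0,0.001],"rotation":[0,0,0]},{"slide":[0,0,0.001],"rotation":[0,0,0]}]}}

```text
time_s: 33.67
ee_pos: [647.6, -101.8, 65.4]
tcp_rot: [0.316, 0.949, 0.0, -0.0]
force: [-2.6, 1.8, 6.0]
width: 0.4
grasp_force: 3.0
```

```bash
python3 -c "
from h import *
applym([0,0,.001],[0,0,0]);fr(5)"
```

```text
Fmean [-2.6   1.53  5.99]
t 33.92 meas [ 647.55 -101.82   65.38] cmd [ 647.62 -102.01   64.85] yaw -0.6432 cmdyaw [0.5998 0.8001 0.    ] F [-3.69  2.07  5.35] w 0.7 g 3.0
```

Force rises from 5 to 6 N with no further sink, so the foot is solid. Lift off and check.

Call:
{"name": "send_rows", "arguments": {"moves": [{"slide":[0,0,-0.005],"rotation":[0,0,0]},{"slide":[0,0,-0.02],"rotation":[0,0,0]},{"slide":[0,0,-0.15],"rotation":[0,0,0]},{"slide":[0,0,-0.375],"rotation":[0,0,0]},{"slide":[0,0,-0.375],"rotation":[0,0,0]},{"slide":[0,0,-0.375],"rotation":[0,0,0]},{"slide":[0,0,-0.375],"rotation":[0,0,0]},{"slide":[0,0,-0.375],"rotation":[0,0,0]}]}}

```text
time_s: 34.92
ee_pos: [646.6, -101.8, 138.0]
tcp_rot: [0.316, 0.949, -0.0, -0.001]
force: [-0.8, -0.5, 0.6]
width: 0.5
grasp_force: 0.0
```

```bash
python3 -c "
from h import *
applym([0,0,-.375],[0,0,0]);st()
m=robot.camera_model('wrist');im=snap('wrist','w10.png')
for c in blobs(im,'red',100):
  M=cv2.moments(c);print('cap',onz(m,M['m10']/M['m00'],M['m01']/M['m00'],66),cv2.minEnclosingCircle(c),cv2.contourArea(c))
print(packers(im,m,23))
t=robot.camera_model('top');im=snap('top','t10.png');print(packers(im,t,23))"
```

```text
t 34.92 meas [ 646.61 -101.76  138.02] cmd [ 647.62 -102.01  139.85] yaw -0.6433 cmdyaw [0.5998 0.8001 0.    ] F [-0.82 -0.49  0.62] w 0.5 g 0.0
cap [ 646.10278421 -100.36570766   66.        ] ((320.5261535644531, 209.5196075439453), 21.524913787841797) 1164.0
[(602.0, -91.6, -0.241, 83.4, 30.1)]
[(537.4, 322.9, -0.051, 114.5, 27.0)]
```

Cap and packers are unchanged, the third packer is still on the rack, and the robot is clear of everything.

```bash
python3 -c "
from bench import robot
print(robot.hand_in())"
```

```text
the job is handed in; nothing more can be done
None
```

Two packers lie square under the red-capped foot, home against the step. In the final press the cap sank about 0.9 mm and then held steady at 5–6 N; the third packer is still on the rack, and the job was handed in at about 35 s.

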